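Trim a portion scale's needle to zero with the tuning tool

ROBOT

A 7-joint arm with a two-finger parallel gripper is mounted at the origin on the work surface. World frame = base frame: x ahead of the robot, y to its left, z up, the work surface at z = 0. Lengths are in m, angles in rad, forces in N, time in s.
With the tool pointing down it reaches from about 0.35 to 0.9 m from the base axis. Payload 8.1 kg.
Tool frame: the origin (TCP) lies midway between the tips of the shut fingers; the grasp point (between the pads) lies 19 mm behind it; x points along the fingers, z is the direction in which the jaws open and shut, and the axes are right-handed (so a half turn about x gives the same grasp; the last joint's range is limited). The gripper opens to 92 mm and grips with 3 to 60 N. Pads are 19 mm wide; open, the fingers measure 130 mm over their backs; the gripper's body (75 mm by 190 mm) begins 47 mm behind the grasp point.
Start: joints at [1.184, 0.434, 0.025, 1.573, -0.012, 1.134, -0.075], TCP at [0.175, -0.6, 0.195] pointing down, gripper open.
Joint ranges: [-2.62, 2.62], [-0.44, 2.09], [-1.27, 1.32], [0.08, 2.57], [-1.32, 4.46], [0.12, 2], [-2.74, 2.74]. Speed limits (rad/s): [2.22, 2.22, 3.01, 3.01, 3.14, 3.14, 3.14].

INTERFACE

Orientations are given as a rotation vector (axis times angle).
In Python, from cell import arm gives the robot as it stands. The module is installed in compiled form; this text tells all that it offers.
- The arm moves only by the tool move_arm, never from a script. Its argument "steps" is text: rows parted by semicolons, each of 5 numbers parted by spaces: the shift along the tool's x, y, z in m, then the turn about the tool's x in rad, then the closure in counts, from 0 (fully open) to 255 (shut). A call has 1 to 10 rows; each row is the pose to reach, as a shift and turn from the pose commanded when the call began, along the tool's axes at that moment; what a row does not reach only later rows make up. A row lasts 1/12 s, in which the tool goes at most 41.7 mm and 7.16 degrees, less where a joint would pass 70% of its speed; a pose out of reach is approached as far as the arm can. A call with a gripper value outside its range is refused whole. The fingers move at their own pace and stop on an object; "squeeze" is the grip in N (left out, the last holds). Time passes only in rows, so rows that repeat a pose let the fingers close. It gives the time, the measured TCP pose, the force and the opening at its end, in the units of the state.
- arm.observe(): the state, without advancing time (a new reading comes with each control period).
- arm.get_image(name): name is "scene" or "top"; returns a dict with "img" (400x640x3 uint8, blue, green, red), "z_map" (400x640 float32, m along the optical axis (not along the pixel's ray), 0 where there is no reading), "vfov" (degrees; the focal length in pixels is half the picture's height over the tangent of half this angle, whatever the lens; pixels are square), "cx", "cy" (the principal point, pixels), "extrinsics" (4x4, takes a point from camera to world coordinates). Camera axes: x right, y up, looking along -z (the intrinsics and any distortion apply to the point x, -y, -z); pixel columns grow to the right and rows downward; lengths in m; the calibration is good to about 2 mm. A picture is of the moment at which its call begins.
- arm.sign_off(): hands the job in, once; it reports no verdict.
The state is a dict: "clock": time; "joints": joint angles; "dq": joint speeds; "joint_efforts": joint torques, N m; "position": TCP position; "ee_rot": TCP orientation; "force": force on the tool from outside, world axes, zero at the start; "ft_torque": the same for the moment, N m; "width": opening from 0.0 (shut) to 1.0 (fully open).
Only numpy, scipy, OpenCV 4.12 (cv2) and the standard library are available. Lean on these libraries where they do the work, as an engineer would, in place of code of your own. Each camera call takes 0.05 s, during which the arm holds its last target.

TASK

The empty portion scale does not read zero. Take the blue plastic tuning tool from its stand, seat its blade in the slot of the scale's zero screw with light pressure, and turn the screw anticlockwise until the red needle stands on the green zero mark; then hang the tool upright in its stand again. Touch the scale with the tool only, be gentle (stay under 20 N on the screw), and leave the bowl, spoon and mug where they are.

Things in the scene. Friction and masses are not known exactly. Their poses are not given: they have to be found in the camera images.
- scale: Fixed sage-green portion scale, 240 x 260 mm, deck 55 mm high; origin under its centre on the table, z up. Own x points from the front deck to the steel pan (135 x 245 mm, centre at x +45 mm, top 77 mm above the table). On the deck at x -78 mm: a round black-rimmed meter, 75 mm across (y +62 mm), and the zero trimmer (y -62 mm).
- trim_top (a point): Centre of the zero screw's top face at rest, 65 mm above the table; axes as the scale's, they do not show the slot. Brass disc, 28 mm across; one straight slot across it, 5 mm wide (9 mm at the top: chamfers 2 mm wide, 1.5 mm deep), 6 mm deep, open at both ends. The slot's direction is not given: see it or feel for it. The screw yields downward on a spring, 5 N per mm, 1.5 mm at most.
- bush_rim (a point): Centre of the rim of the fixed black bush round the zero screw (bore 30 mm, outside 40 mm), 6 mm above the screw's top face. Turning the screw takes about 0.04 N m: a blade that only rubs on its top at a few newtons does not turn it. It stays where it is left. The tool must never bear on the scale with over 20 N, pressing and turning forces added up.
- needle (a joint): Angle (rad) of the meter's red needle: 0 at the middle of the green zero mark (on the side of the scale's +x; it spans about +-0.08 rad), positive clockwise seen from above. Geared to the zero screw in the same sense: a radian of screw moves it half a radian. Starts 0.3 to 1.0 clockwise of zero.
- tuner_grip (a point): Where to grip the loose plastic tuning tool: on its axis, 2 mm above the middle of its blue square handle (18 x 18 mm, 56 mm long), 96 mm above the blade's end. Own z points up along the tool; x and y are square to the handle's sides, x along the blade's width. 122 mm long in all, about 45 g.
- tuner_tip (a point): Middle of the lower end of the tuning tool's blade; axes as tuner_grip. White flat blade, 14 mm wide, 3 mm thick, 12 mm long; above it a white round shank of 14 mm diameter, then a blue flange of 30 mm diameter (62 to 66 mm above the blade's end) and the handle.
- stand_mouth (a point): Centre of the mouth of the hole in the fixed white tool stand (a block 64 x 64 mm, 70 mm high); z up. The hole is round, 20 mm wide with a 3 mm chamfer, and goes down to the table. The tool hangs in it upright, its flange lying on the top, the blade's end 62 mm below the mouth; it may be turned any way about its axis.
- bowl_center (a point): White bowl, 116 mm wide, 45 mm high, on the yellow serving tray; point at its middle, half-way up. Leave it.
- spoon_grip (a point): Yellow-handled spoon, 150 mm long, lying on the serving tray; point on its handle. Leave it.
- mug_center (a point): Pink mug, 72 mm wide and 75 mm high, handle at its own +y; point on its axis half-way up. Leave it.
Mind the look-alikes: they are no part of the job. Leave any purple look-alike of the part that bears stand_mouth alone.

How it is judged:
By the outcome, as a careful person would: the job done as asked, in the order asked, and still so for the second after the job is handed in, with the robot touching nothing.
It also fails if it takes over 72 s, if anything falls off the work surface, if the arm or the gripper's body presses on something with over 40 N, if the wrist force passes 120 N, or if a joint passes its speed limit or range.

## Working session

There is one attempt and no reset: what is moved stays moved. The work goes in short steps, Python scripts to look and compute and a tool call to move; the robot and the scene stay as the last step left them, time stands still between calls to the robot, and variables do not carry over. Pictures are saved under pics/ and viewed, and the job is handed in when it is done.

Besides the shell and the picture viewer there is one more tool, called after "Request:" by a JSON object that holds its "op" and its "data", one argument or row to a line. move_arm: Moves the arm, as the interface text tells. Its arguments: {"type":"object","properties":{"steps":{"type":"string"},"squeeze":{"type":"number"}},"required":["steps"]}

```bash
mkdir -p pics
cat > h.py <<'E'
import numpy as np, cv2
from cell import arm
def get(n,f=None):
    d=arm.get_image(n)
    if f: cv2.imwrite('pics/'+f,d['img'])
    return d
def intr(d):
    f=200/np.tan(np.radians(d['vfov'])/2); return f,d['cx'],d['cy']
def plane(d,u,v,z):
    f,cx,cy=intr(d);E=np.array(d['extrinsics'])
    r=E[:3,:3]@np.array([(u-cx)/f,-(v-cy)/f,-1]);o=E[:3,3]
    return o+r*(z-o[2])/r[2]
def depthpt(d,u,v):
    f,cx,cy=intr(d);E=np.array(d['extrinsics']);z=d['z_map'][int(v),int(u)]
    return E[:3,:3]@np.array([(u-cx)/f*z,-(v-cy)/f*z,-z])+E[:3,3]
def proj(d,p):
    f,cx,cy=intr(d);E=np.array(d['extrinsics'])
    q=E[:3,:3].T@(np.array(p)-E[:3,3]);return cx+f*q[0]/-q[2],cy-f*q[1]/-q[2]
def zoom(d,u0,v0,u1,v1,k,f):
    cv2.imwrite('pics/'+f,cv2.resize(d['img'][v0:v1,u0:u1],None,fx=k,fy=k,interpolation=cv2.INTER_CUBIC))
E
python3 - <<'E'
from h import *
for n in('scene','top'):
    d=get(n,n+'0.png');print(n,d.keys(),d['vfov'],d['cx'],d['cy'],np.round(d['extrinsics'],3))
print(arm.observe())
E
```

```text
scene dict_keys(['img', 'z_map', 'vfov', 'cx', 'cy', 'extrinsics']) 52.14015265131563 316.9990945421179 205.00258668866883 [[-0.427 -0.609  0.668  1.243]
 [ 0.904 -0.27   0.331  0.251]
 [-0.021  0.746  0.666  0.732]
 [ 0.     0.     0.     1.   ]]
top dict_keys(['img', 'z_map', 'vfov', 'cx', 'cy', 'extrinsics']) 55.21003022898892 317.0649315574484 198.60315808459742 [[ 0.023  0.996 -0.086  0.498]
 [-1.     0.024  0.009 -0.071]
 [ 0.011  0.086  0.996  1.238]
 [ 0.     0.     0.     1.   ]]
{'clock': 0.1, 'joints': array([ 1.18440755,  0.43514843,  0.02499966,  1.57402953, -0.01156627,
        1.13402572, -0.07511194]), 'dq': array([ 1.67042525e-05, -1.33480822e-03,  4.44489983e-04, -1.14935652e-03,
       -9.11951888e-04,  1.23569434e-03,  1.98819538e-03]), 'joint_efforts': array([ 3.02248613e-03, -6.69121957e+01,  9.88185257e-01, -3.15139353e+01,
       -6.04569633e-02,  3.74906184e-02,  5.14460453e-05]), 'position': array([ 0.17476584, -0.59951973,  0.19451778]), 'ee_rot': array([ 0.99851127,  1.33145616, -0.99728942]), 'force': array([0.01195528, 0.40442474, 0.75984218]), 'ft_torque': array([-0.01485487, -0.0029534 ,  0.09003695]), 'width': 0.9966004744525597}
```

```bash
ls pics
```

```text
scene0.png
top0.png
```

View pics/scene0.png

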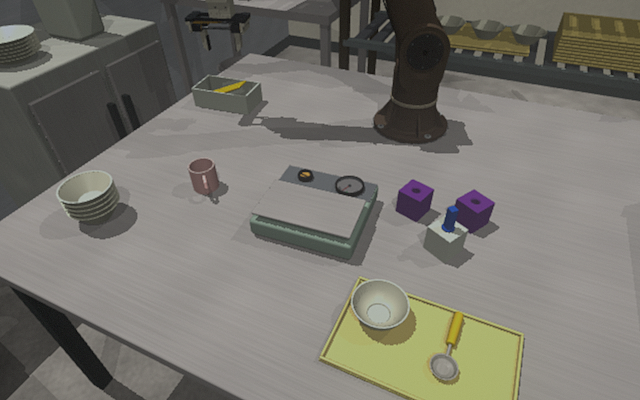

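View pics/top0.png

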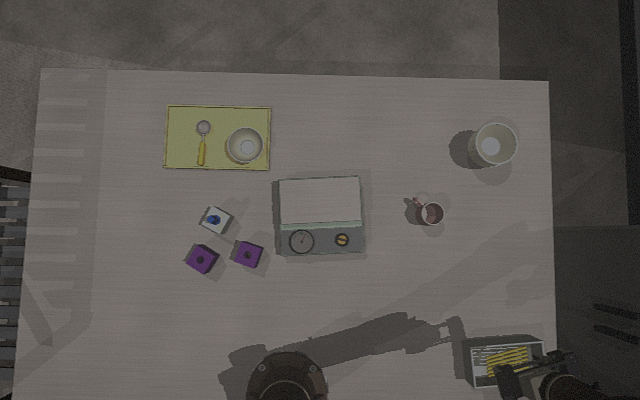

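Run:
```python
from h import *
t=get('top');s=get('scene')
zoom(t,270,170,370,260,8,'t1.png');zoom(t,170,195,270,275,8,'t2.png')
zoom(s,240,150,390,260,5,'s1.png');zoom(s,390,170,500,270,6,'s2.png')
```

```text
(no output)
```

View pics/t1.png

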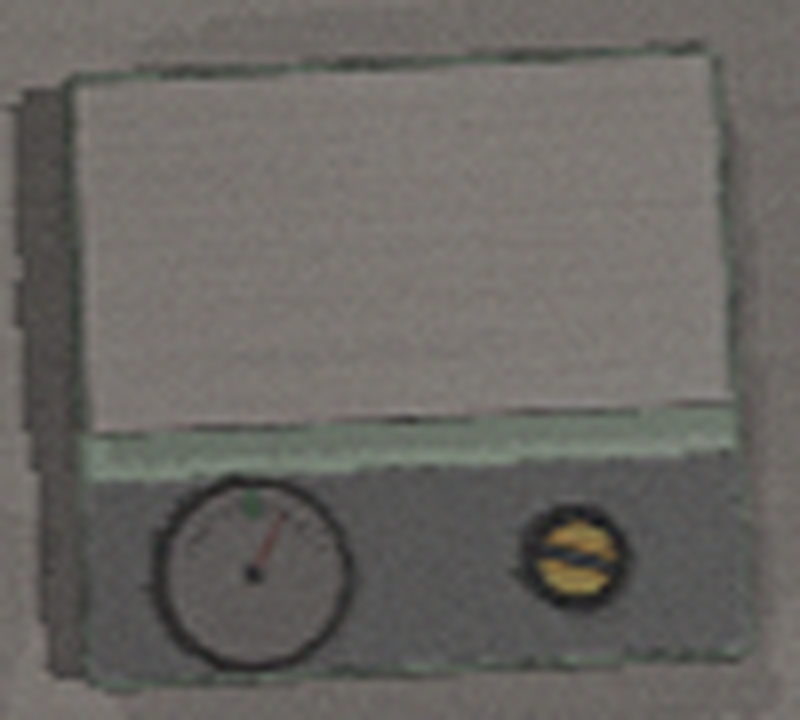

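View pics/t2.png

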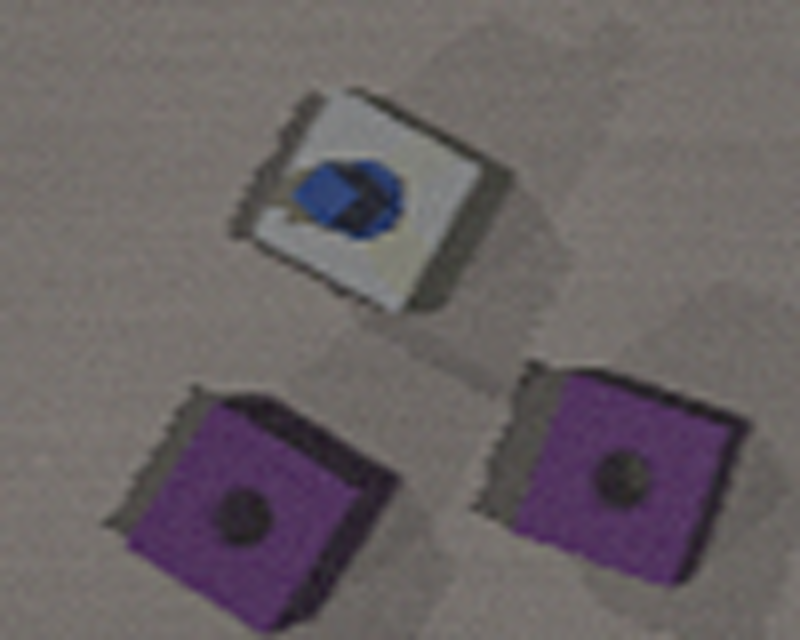

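View pics/s1.png

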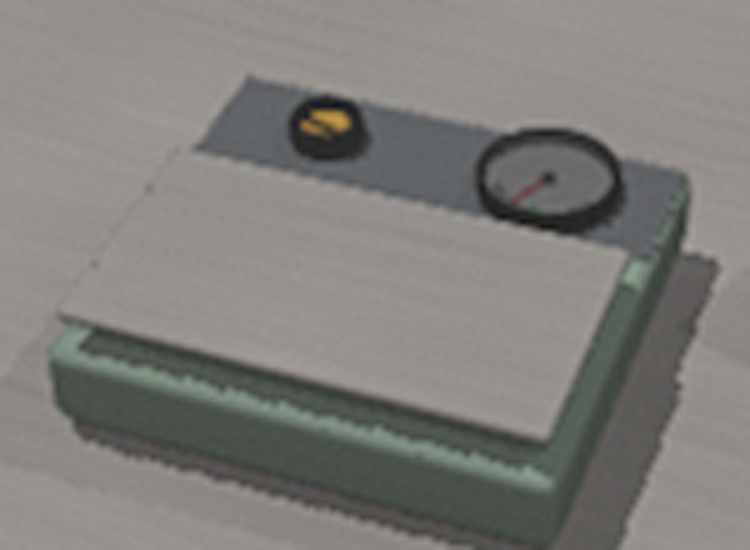

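View pics/s2.png

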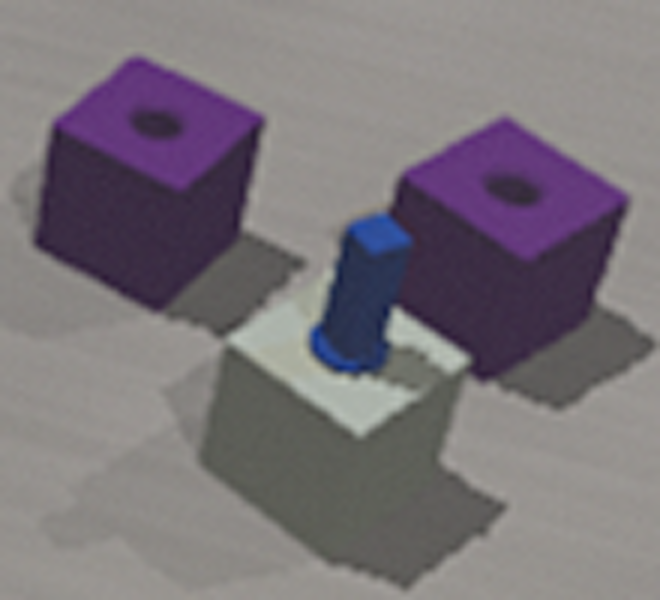

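```bash
cat > m.py <<'E'
from h import *
def comps(d,mask,amin=15):
    n,l,st,c=cv2.connectedComponentsWithStats(mask.astype(np.uint8));return [(st[i],c[i],l==i) for i in range(1,n) if st[i][4]>=amin]
t=get('top');s=get('scene')
for nm,d in(('top',t),('scene',s)):
    hsv=cv2.cvtColor(d['img'],cv2.COLOR_BGR2HSV)
    b=(hsv[...,0]>100)&(hsv[...,0]<125)&(hsv[...,1]>130)
    for nme,mk in(('blue',b),('brightblue',b&(hsv[...,2]>130)),('purple',(hsv[...,0]>130)&(hsv[...,0]<160)&(hsv[...,1]>90)),('brass',(hsv[...,0]>10)&(hsv[...,0]<28)&(hsv[...,1]>100)&(hsv[...,2]>80))):
        for st,c,l in comps(d,mk,10): print(nm,nme,st,np.round(c,1),[np.round(plane(d,c[0],c[1],z),4)[:2] for z in(.07,.13,.065)])
# depth checks
for nm,d in(('top',t),('scene',s)):
    for p in((0.4,0.05),(0.7,-.3),(.45,.3),(.75,0.3)):
        u,v=proj(d,(*p,0)); 
        if 0<=u<640 and 0<=v<400: print(nm,p,np.round((u,v)),np.round(depthpt(d,round(u),round(v)),3))
E
python3 m.py
```

```text
top blue [214 215   6  10  18] [217.2 219.8] [array([0.5266, 0.2213]), array([0.5251, 0.2063]), array([0.5267, 0.2225])]
top blue [207 216   8   7  30] [210.4 218.9] [array([0.529, 0.242]), array([0.5274, 0.226 ]), array([0.5291, 0.2434])]
top purple [235 242  26  26 406] [247.3 254.5] [array([0.424 , 0.1257]), array([0.4278, 0.1156]), array([0.4237, 0.1265])]
top purple [186 246  29  28 410] [200.1 259.3] [array([0.4066, 0.2673]), array([0.4113, 0.2499]), array([0.4062, 0.2687])]
top brass [197 142   9  23  88] [201.3 153.8] [array([0.729 , 0.2792]), array([0.7171, 0.2613]), array([0.73  , 0.2807])]
top brass [338 235   9   5  22] [342.2 236.9] [array([ 0.4835, -0.1603]), array([ 0.4842, -0.1557]), array([ 0.4834, -0.1607])]
top brass [338 240   8   4  22] [341.3 241.6] [array([ 0.4691, -0.1577]), array([ 0.4706, -0.1532]), array([ 0.469, -0.158])]
top brass [486 346  40  13  57] [505.6 351.9] [array([ 0.1537, -0.6531]), array([ 0.1714, -0.6232]), array([ 0.1522, -0.6556])]
top brass [486 350  42  16 158] [507.4 358.6] [array([ 0.1344, -0.6582]), array([ 0.1531, -0.6281]), array([ 0
[... 3515 characters left out ...]
rray([0.9616, 0.1974]), array([0.9312, 0.1915])]
scene brass [390 389   8   6  16] [393.4 390.9] [array([0.9337, 0.2255]), array([0.9617, 0.2278]), array([0.9314, 0.2253])]
scene brass [398 392  18   8  39] [405.4 396.1] [array([0.9336, 0.2451]), array([0.9616, 0.2457]), array([0.9313, 0.2451])]
top (0.4, 0.05) [274. 261.] [0.401 0.051 0.006]
top (0.7, -0.3) [384. 171.] [ 0.7   -0.299  0.001]
top (0.45, 0.3) [197. 244.] [0.45  0.299 0.003]
top (0.75, 0.3) [201. 152.] [0.743 0.293 0.03 ]
scene (0.4, 0.05) [388. 197.] [ 0.4    0.051 -0.   ]
scene (0.7, -0.3) [218. 231.] [ 0.7   -0.298  0.001]
scene (0.45, 0.3) [480. 236.] [ 0.447  0.301 -0.002]
scene (0.75, 0.3) [455. 337.] [0.764 0.299 0.021]
```

Run:
```python
from h import *
t=get('top');s=get('scene')
zoom(t,200,205,230,235,20,'t3.png');zoom(s,435,195,470,240,13,'s3.png')
zoom(t,330,228,355,252,24,'t4.png');zoom(t,288,225,318,258,18,'t5.png');zoom(s,290,160,325,190,18,'s4.png')
```

```text
(no output)
```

View pics/t3.png

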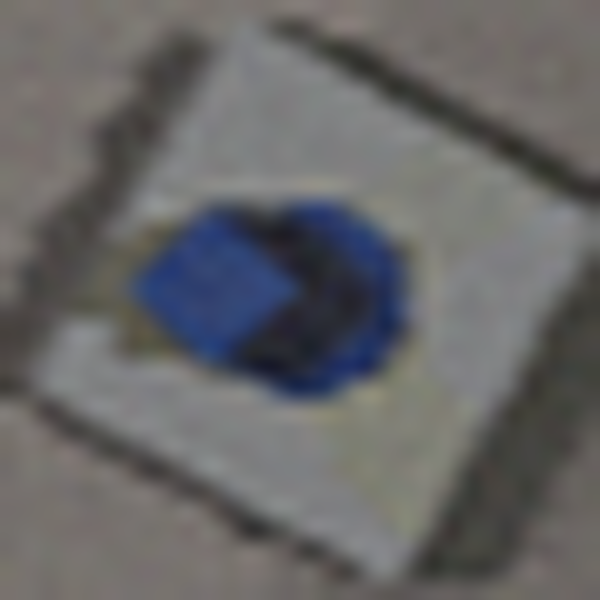

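View pics/s3.png

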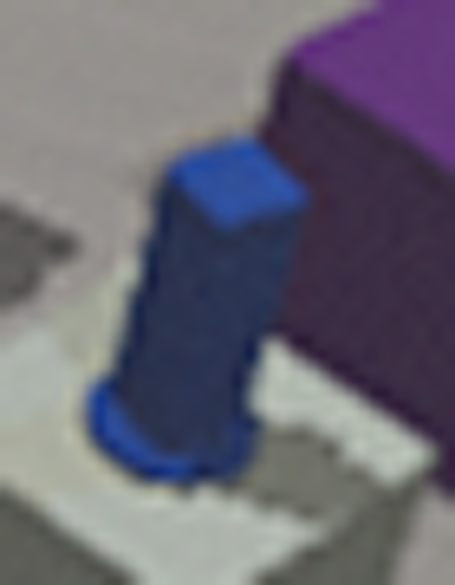

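View pics/t4.png

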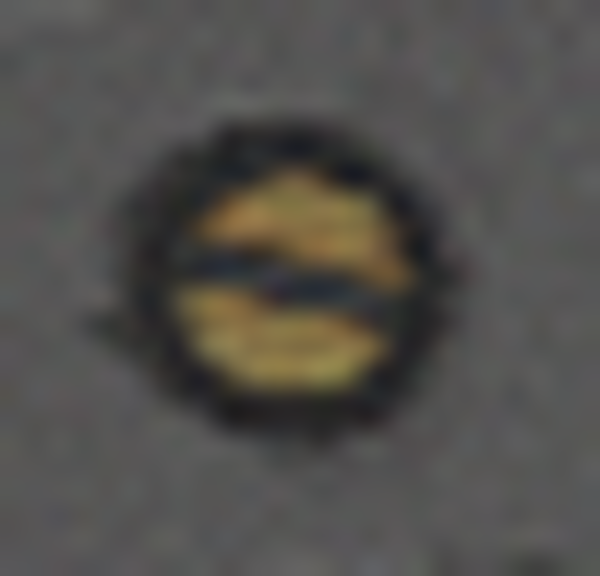

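View pics/t5.png

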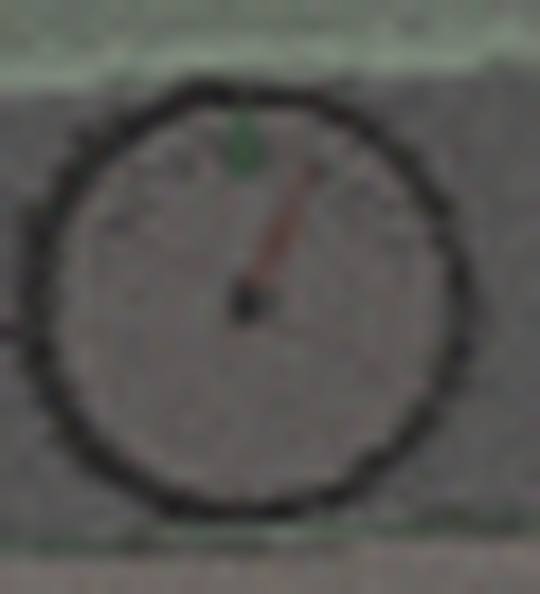

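View pics/s4.png

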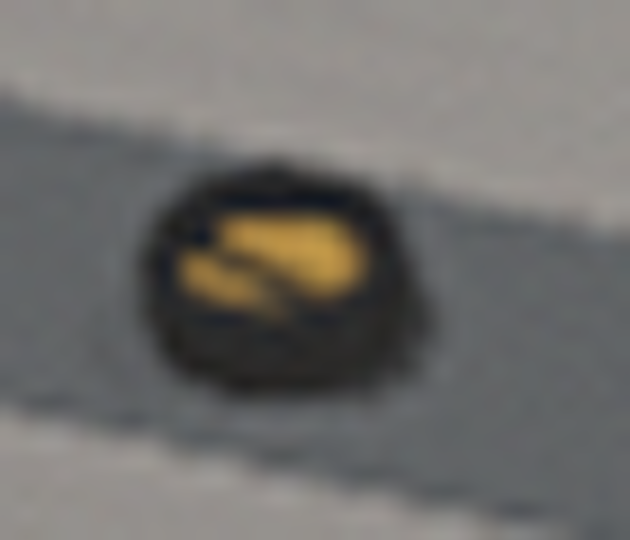

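Run:
```python
from h import *
t=get('top');s=get('scene')
def P(d,u0,v0,k,x,y,z): return plane(d,(x+.5)/k-.5+u0,(y+.5)/k-.5+v0,z)[:2]
def ang(a,b): return np.degrees(np.arctan2(b[1]-a[1],b[0]-a[0]))
c=[P(t,200,205,20,x,y,.13) for x,y in((133,283),(215,205),(303,298),(222,362))]
print('tooltop t',np.mean(c,0),[ang(c[i],c[(i+1)%4])%90 for i in range(4)])
c=[P(s,435,195,13,x,y,.13) for x,y in((170,180),(243,137),(307,196),(228,226))]
print('tooltop s',np.mean(c,0),[ang(c[i],c[(i+1)%4])%90 for i in range(4)])
c=[P(t,200,205,20,x,y,.07) for x,y in((240,22),(590,210),(390,580),(35,385))]
print('stand t',np.mean(c,0),[ang(c[i],c[(i+1)%4])%90 for i in range(4)],np.linalg.norm(c[1]-c[0]))
c=[P(s,390,170,6,x,y,.07) for x,y in((232,345),(470,360),(360,437))]
print('stand s',(c[0]+c[1])/2, np.linalg.norm(c[1]-c[2]),np.linalg.norm(c[0]-c[2]))
fl=P(t,200,205,20,300,300,.074);print('flange t',fl)
# bush outer ellipse
for n,d,u0,v0,k,pts in(('t',t,330,228,24,[(130,280),(452,280),(292,118),(292,440)]),):
    print('bush',n,np.mean([P(d,u0,v0,k,x,y,.071) for x,y in pts],0))
print('bush scene top rim', [P(s,290,160,18,x,y,.071) for x,y in((148,265),(405,260),(275,160))])
for a,b in(((185,262),(395,305)),((195,240),(410,285)),((170,290),(385,325))):
    print('slot t',ang(P(t,330,228,24,*a,.065),P(t,330,228,24,*b,.065))%180)
print('slot s',ang(P(s,290,160,18,205,245,.064),P(s,290,160,18,300,310,.064))%180)
piv=P(t,288,225,18,247,303,.06);tip=P(t,288,225,18,316,165,.06);g=P(t,288,225,18,242,145,.06)
print('meter',piv,'needle',ang(piv,tip),'green',ang(piv,g))
# scale deck edges: pan front edge
print('pan far edge', ang(P(t,270,170,8,85,75,.077),P(t,270,170,8,710,45,.077)),'front',ang(P(t,270,170,8,90,432,.077),P(t,270,170,8,725,402,.077)))
for n,d in(('t',t),('s',s)):
  for p in((.476,-.16,.071),):
    print(proj(d,p))
```

```text
tooltop t [0.52745081 0.22575114] [np.float64(45.62921934436529), np.float64(45.359866053588746), np.float64(40.18868231569286), np.float64(50.27403119164361)]
tooltop s [0.53048044 0.22599463] [np.float64(60.621899943782665), np.float64(50.19073943566471), np.float64(50.650556337801326), np.float64(56.04984654925089)]
stand t [0.52760273 0.22722457] [np.float64(63.272134055232314), np.float64(63.853602830780716), np.float64(62.84031091695043), np.float64(63.017391141277294)] 0.060996012719275426
stand s [0.52992665 0.22708236] 0.06331888295551824 0.06055104656171674
flange t [0.52726603 0.22828584]
bush t [ 0.47666942 -0.1586727 ]
bush scene top rim [array([ 0.48963827, -0.1763186 ]), array([ 0.47328729, -0.1421238 ]), array([ 0.45898217, -0.17070431])]
slot t 79.77298789008547
slot t 79.52343784062683
slot t 82.09030070504966
slot s 67.17302654195127
meter [ 0.46699223 -0.03582641] needle -25.231797115068172 green 3.325727365959612
pan far edge -85.83941710401116 front -85.98351139854016
(np.float64(342.100104467661), np.float64(239.39303534430695))
(np.float64(305.54286295641606), np.float64(172.89383468995248))
```

```bash
cat >> h.py <<'E'
from scipy.spatial.transform import Rotation as Ro
def st():
    o=arm.observe();R=Ro.from_rotvec(o['ee_rot']).as_matrix()
    yaw=np.degrees(np.arctan2(R[1,2],R[0,2]))
    return o,R,yaw
def goto(p,yaw=None):
    o,R,y=st()
    d=R.T@(np.array(p)-o['position'])
    tr=0
    if yaw is not None: tr=-((yaw-y+180)%360-180)
    print('shift',np.round(d,4),'turn',round(np.radians(tr),3),'deg',round(tr,1))
def show():
    o,R,y=st()
    print('t',o['clock'],'pos',np.round(o['position'],4),'yawz',round(y,2),'x',np.round(R[:,0],4),'F',np.round(o['force'],2),'T',np.round(o['ft_torque'],3),'j',np.round(o['joints'],2),'w',round(o['width'],3))
E
python3 - <<'E'
from h import *
show(); print(np.round(st()[1],3))
for y in(48,138,-42,-132): goto((.529,.2265,.22),y)
E
```

```text
t 0.5 pos [ 0.175  -0.6     0.1952] yawz -73.74 x [-0.  0. -1.] F [ 0.8   0.13 -0.01] T [0.014 0.005 0.013] j [ 1.18  0.43  0.02  1.57 -0.01  1.13 -0.08] w 1.003
[[-0.    0.96  0.28]
 [ 0.    0.28 -0.96]
 [-1.   -0.   -0.  ]]
shift [-0.0248  0.5713 -0.6943] turn -2.125 deg -121.7
shift [-0.0248  0.5713 -0.6943] turn 2.588 deg 148.3
shift [-0.0248  0.5713 -0.6943] turn -0.554 deg -31.7
shift [-0.0248  0.5713 -0.6943] turn 1.017 deg 58.3
```

Request:
{"op": "move_arm", "data": {
  "steps": "-0.03 0.02 -0.03 0 0; -0.06 0.55 -0.66 -0.5 0; -0.06 0.55 -0.66 -0.5 0; -0.06 0.55 -0.66 -0.5 0; -0.06 0.55 -0.66 -0.5 0; -0.06 0.55 -0.66 -0.5 0; -0.06 0.55 -0.66 -0.5 0; -0.06 0.55 -0.66 -0.5 0; -0.06 0.55 -0.66 -0.5 0; -0.06 0.55 -0.66 -0.5 0"
}}

```text
clock: 1.33
position: [0.336, -0.2247, 0.2374]
ee_rot: [0.615, 1.481, -0.616]
force: [1.5, -0.0, 0.5]
width: 1.002
```

```bash
python3 -c "
from h import *
show();goto((.529,.2265,.23),-42)"
```

```text
t 1.3333 pos [ 0.336  -0.2247  0.2374] yawz -45.11 x [ 6.e-04 -9.e-04 -1.e+00] F [ 1.47 -0.03  0.48] T [-0.039 -0.136 -0.055] j [ 0.78  0.05 -0.33  1.98  0.02  1.11 -0.35] w 1.002
shift [ 0.0071  0.4552 -0.1835] turn -0.054 deg -3.1
```

Request:
{"op": "move_arm", "data": {
  "steps": "0 0.45 -0.18 -0.05 0; 0 0.45 -0.18 -0.05 0; 0 0.45 -0.18 -0.05 0; 0 0.45 -0.18 -0.05 0; 0 0.45 -0.18 -0.05 0; 0 0.45 -0.18 -0.05 0; 0 0.45 -0.18 -0.05 0; 0 0.45 -0.18 -0.05 0; 0 0.45 -0.18 -0.05 0; 0 0.45 -0.18 -0.05 0"
}}

```text
clock: 2.17
position: [0.5011, 0.1579, 0.2371]
ee_rot: [0.577, 1.492, -0.577]
force: [0.2, -1.6, 0.7]
width: 0.999
```

```bash
python3 -c "
from h import *
show();goto((.529,.2265,.23),-42)"
```

```text
t 2.1667 pos [0.5011 0.1579 0.2371] yawz -42.27 x [ 6.e-04 -2.e-04 -1.e+00] F [ 0.16 -1.63  0.71] T [-0.065 -0.085 -0.004] j [ 0.11  0.31 -0.67  1.71  0.21  1.19 -1.35] w 0.999
shift [ 0.0071  0.0695 -0.0255] turn -0.005 deg -0.3
```

Request:
{"op": "move_arm", "data": {
  "steps": "0.01 0.035 -0.013 0 0; 0.01 0.07 -0.0255 0 0; 0.01 0.07 -0.0255 0 0; 0.01 0.07 -0.0255 0 0; 0.01 0.07 -0.0255 0 0"
}}

```text
clock: 2.58
position: [0.5285, 0.2246, 0.2267]
ee_rot: [0.576, 1.493, -0.577]
force: [-0.4, -0.5, 0.1]
width: 1.005
```

```bash
python3 -c "
from h import *
show();goto((.529,.2265,.085),-42)
s=get('scene');zoom(s,400,130,500,250,5,'s6.png')"
```

```text
t 2.5833 pos [0.5285 0.2246 0.2267] yawz -42.21 x [-6.e-04 -7.e-04 -1.e+00] F [-0.41 -0.5   0.15] T [-0.01  -0.052  0.108] j [-0.02  0.41 -0.66  1.61  0.26  1.21 -1.47] w 1.005
shift [ 0.1417  0.0018 -0.0009] turn -0.004 deg -0.2
```

View pics/s6.png

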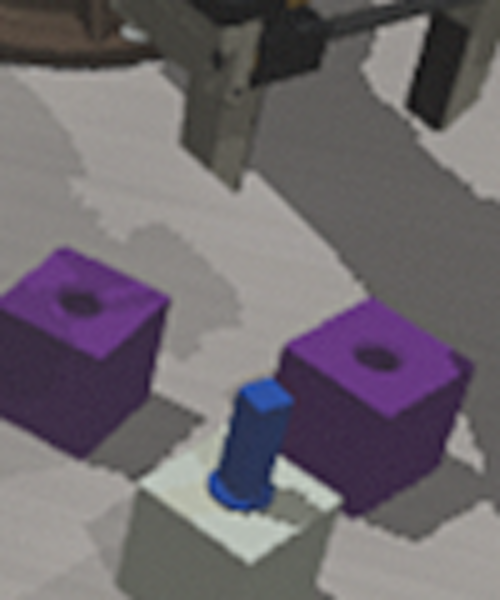

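Request:
{"op": "move_arm", "data": {
  "steps": "0.04 0.001 -0.001 0 0; 0.08 0.001 -0.001 0 0; 0.11 0.001 -0.001 0 0; 0.13 0.001 -0.001 0 0; 0.142 0.001 -0.001 0 0; 0.142 0.001 -0.001 0 0; 0.142 0.001 -0.001 0 0",
  "squeeze": 10
}}

```text
clock: 3.22
position: [0.529, 0.2258, 0.0857]
ee_rot: [0.577, 1.492, -0.577]
force: [0.6, 1.0, 0.6]
width: 0.999
```

```bash
python3 -c "
from h import *
show();goto((.529,.2265,.085),-42)
s=get('scene');zoom(s,400,130,500,250,5,'s7.png');t=get('top');zoom(t,180,180,260,250,8,'t7.png')"
```

```text
t 3.2167 pos [0.529  0.2258 0.0857] yawz -42.3 x [ 4.e-04 -2.e-04 -1.e+00] F [0.64 0.95 0.61] T [-0.025 -0.042 -0.006] j [-0.07  0.55 -0.61  1.79  0.38  0.93 -1.58] w 0.999
shift [ 0.0007  0.0005 -0.0005] turn -0.005 deg -0.3
```

View pics/s7.png

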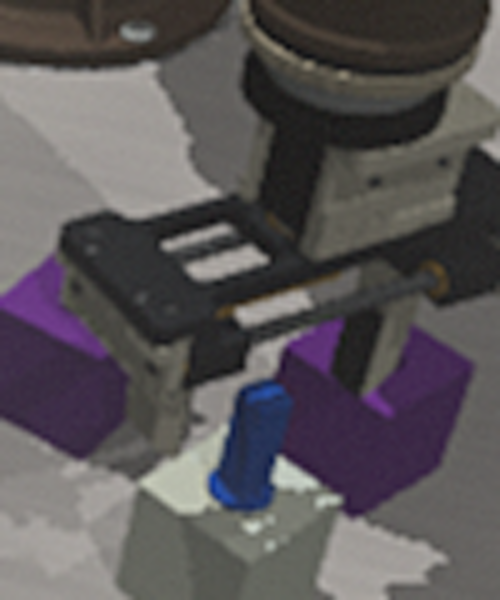

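View pics/t7.png

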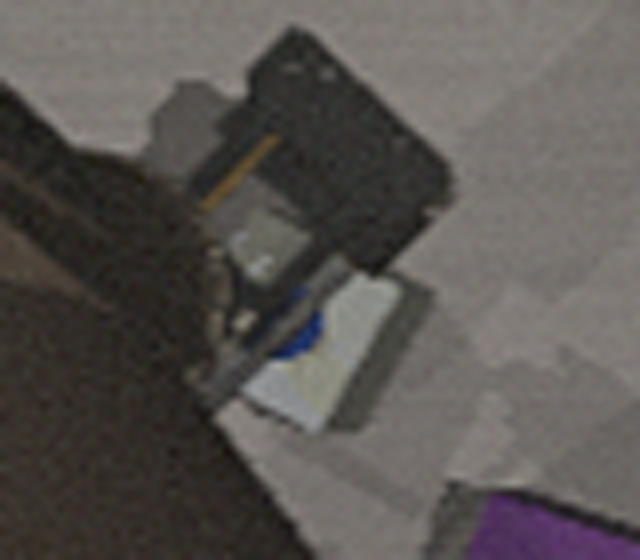

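```bash
python3 -c "
from h import *
s=get('scene')
o,R,y=st();p=o['position']
for k in(-.05,0,.05):
  for h in (0,.019,.045):
    u,v=proj(s,p+R[:,2]*k-R[:,0]*h);print(k,h,round((u-400)*5),round((v-130)*5))
"
```

```text
-0.05 0 339 434
-0.05 0.019 348 403
-0.05 0.045 362 359
0 0 247 465
0 0.019 255 434
0 0.045 267 390
0.05 0 152 496
0.05 0.019 159 465
0.05 0.045 169 422
```

Request:
{"op": "move_arm", "data": {
  "steps": "0 0 0 0 120; 0 0 0 0 180; 0 0 0 0 220; 0 0 0 0 255; 0 0 0 0 255; 0 0 0 0 255; 0 0 0 0 255; 0 0 0 0 255",
  "squeeze": 25
}}

```text
clock: 4.03
position: [0.5285, 0.2264, 0.0849]
ee_rot: [0.576, 1.493, -0.577]
force: [0.1, -0.2, -0.8]
width: 0.467
```

```bash
python3 -c "
from h import *
show()
s=get('scene');zoom(s,400,130,500,250,5,'s8.png')"
```

```text
t 4.0333 pos [0.5285 0.2264 0.0849] yawz -42.23 x [-1.e-04 -1.e-04 -1.e+00] F [ 0.12 -0.22 -0.84] T [-0.062 -0.063 -0.011] j [-0.07  0.55 -0.61  1.79  0.38  0.93 -1.58] w 0.467
```

View pics/s8.png

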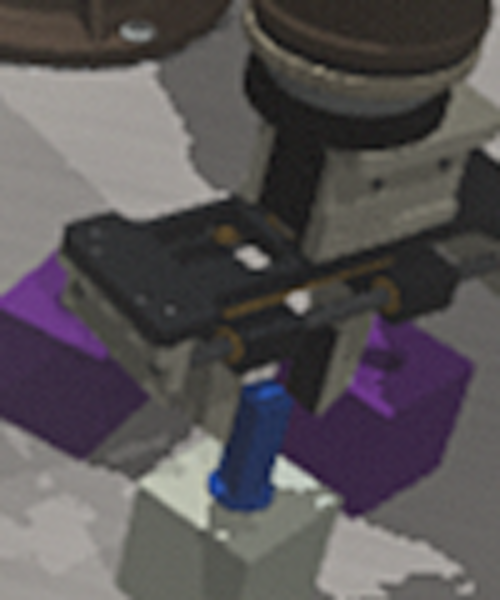

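Request:
{"op": "move_arm", "data": {
  "steps": "0 0 0 0 255; 0 0 0 0 255; 0 0 0 0 255; 0 0 0 0 255; 0 0 0 0 255; 0 0 0 0 255"
}}

```text
clock: 4.58
position: [0.5286, 0.2264, 0.0849]
ee_rot: [0.576, 1.493, -0.577]
force: [-0.2, 0.1, -0.4]
width: 0.192
```

```bash
python3 -c "
from h import *
show()
s=get('scene');zoom(s,400,130,500,250,5,'s9.png')"
```

```text
t 4.5833 pos [0.5286 0.2264 0.0849] yawz -42.23 x [-0.e+00 -1.e-04 -1.e+00] F [-0.25  0.15 -0.39] T [ 0.018 -0.025 -0.006] j [-0.07  0.55 -0.61  1.79  0.38  0.93 -1.58] w 0.192
```

View pics/s9.png

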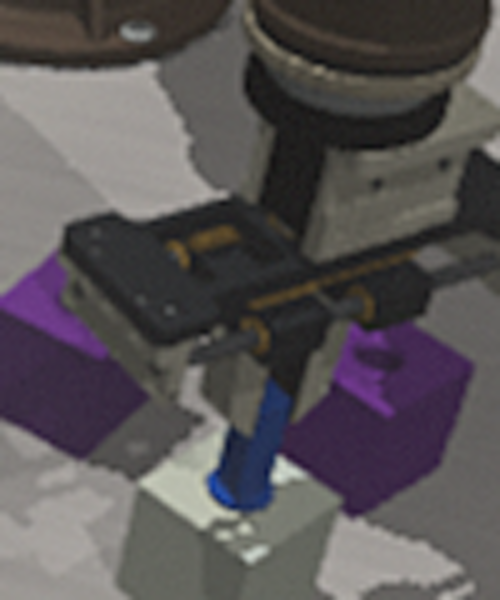

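Request:
{"op": "move_arm", "data": {
  "steps": "-0.01 0 0 0 255; -0.03 0 0 0 255; -0.06 0 0 0 255; -0.1 0 0 0 255; -0.14 0 0 0 255; -0.15 0 0 0 255; -0.15 0 0 0 255; -0.15 0 0 0 255"
}}

```text
clock: 5.3
position: [0.5288, 0.2266, 0.2359]
ee_rot: [0.577, 1.491, -0.576]
force: [-0.4, 0.2, -1.6]
width: 0.195
```

```bash
python3 -c "
from h import *
show()
s=get('scene','s10f.png');zoom(s,400,90,500,240,4.5,'s10.png')
o=st()[0]['position'];print([proj(s,o+np.array([0,0,-.077+k])) for k in (0,.012,.062)])"
```

```text
t 5.3 pos [0.5288 0.2266 0.2359] yawz -42.24 x [ 1.7e-03  4.0e-04 -1.0e+00] F [-0.41  0.15 -1.6 ] T [-0.04  -0.021  0.038] j [-0.02  0.4  -0.66  1.6   0.26  1.23 -1.47] w 0.195
[(np.float64(455.6287568648437), np.float64(198.49246575121944)), (np.float64(456.79785805963763), np.float64(194.17891326221704)), (np.float64(461.9123670556912), np.float64(175.3082602270525))]
```

View pics/s10.png

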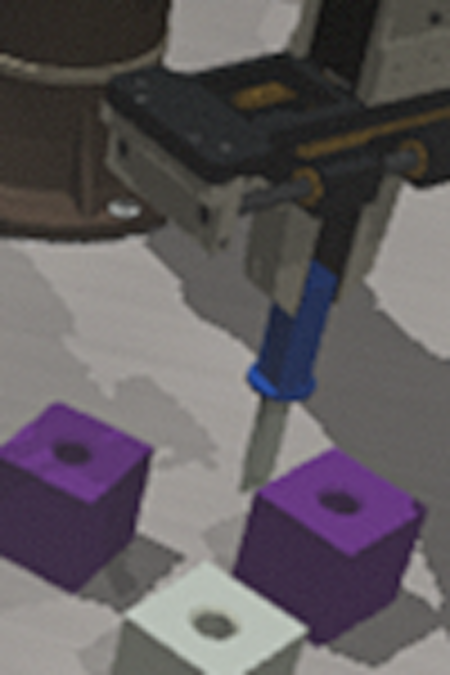

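Request:
{"op": "move_arm", "data": {
  "steps": "0 0 0 -0.12 255; 0 0 0 -0.24 255; 0 0 0 -0.36 255; 0 0 0 -0.48 255; 0 0 0 -0.6 255; 0 0 0 -0.6 255; 0 0 0 -0.6 255; 0 0 0 -0.6 255"
}}

```text
clock: 6.02
position: [0.5282, 0.2262, 0.2341]
ee_rot: [0.11, 1.569, -0.111]
force: [0.3, 0.7, -0.4]
width: 0.194
```

```bash
python3 -c "
from h import *
show()
s=get('scene','s11f.png');zoom(s,435,150,475,210,10,'s11.png')
o=st()[0]['position'];print([proj(s,o+np.array([0,0,-.077+k])) for k in (0,.012,.062)])
print([ (a,round(proj(s,o+np.array([.007*np.cos(a),.007*np.sin(a),-.077]))[0],1)) for a in(0,1.57,3.14,4.71)])"
```

```text
t 6.0167 pos [0.5282 0.2262 0.2341] yawz -8.08 x [-1.4e-03 -5.0e-04 -1.0e+00] F [ 0.29  0.66 -0.39] T [-0.001 -0.143 -0.024] j [ 0.06  0.44 -0.8   1.59  0.33  1.25 -0.94] w 0.194
[(np.float64(455.6918930398554), np.float64(198.6178068962768)), (np.float64(456.86149281562666), np.float64(194.3057434491704)), (np.float64(461.9781639222132), np.float64(175.4416748107954))]
[(0, np.float64(455.0)), (1.57, np.float64(459.1)), (3.14, np.float64(456.4)), (4.71, np.float64(452.4))]
```

View pics/s11.png

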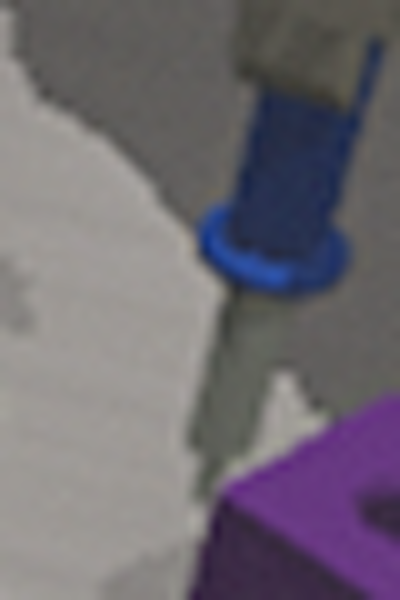

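```bash
python3 -c "
from h import *
goto((.476,-.1593,.225),-100)"
```

```text
shift [ 0.0096 -0.3891  0.0022] turn 1.605 deg 92.0
```

Request:
{"op": "move_arm", "data": {
  "steps": "0.005 -0.03 0 0.12 255; 0.01 -0.07 0 0.24 255; 0.01 -0.11 0 0.36 255; 0.01 -0.15 0 0.48 255; 0.01 -0.19 0 0.6 255; 0.01 -0.23 0 0.72 255; 0.01 -0.27 0.001 0.84 255; 0.01 -0.31 0.001 0.96 255; 0.01 -0.35 0.002 1.08 255; 0.01 -0.389 0.002 1.2 255"
}}

```text
clock: 6.9
position: [0.4768, -0.1612, 0.2253]
ee_rot: [1.042, 1.306, -1.042]
force: [0.3, 0.3, -0.7]
width: 0.193
```

```bash
python3 -c "
from h import *
show();goto((.476,-.1593,.225),-100)"
```

```text
t 6.9 pos [ 0.4768 -0.1612  0.2253] yawz -77.1 x [ 7.e-04 -5.e-04 -1.e+00] F [ 0.32  0.28 -0.71] T [ 0.027 -0.091  0.011] j [ 0.59  0.25 -0.45  1.79  0.12  1.13 -1.25] w 0.193
shift [ 0.0003 -0.0003 -0.002 ] turn 0.4 deg 22.9
```

Request:
{"op": "move_arm", "data": {
  "steps": "0.02 0 0 0.12 255; 0.03 0 0 0.24 255; 0.04 0 0 0.36 255; 0.045 0 0 0.4 255; 0.045 0 0 0.4 255; 0.045 0 0 0.4 255"
}}

```text
clock: 7.4
position: [0.4773, -0.1589, 0.1799]
ee_rot: [1.33, 1.127, -1.33]
force: [-0.4, -0.2, -0.7]
width: 0.192
```

```bash
python3 -c "
from h import *
show();goto((.476,-.1593,.18),-100)
s=get('scene','s12f.png');zoom(s,270,110,350,190,7,'s12.png')
o,R,y=st();o=o['position'];tip=o+R[:,0]*.077;print(tip,[(p[0]*7-270*7,p[1]*7-110*7) for p in [proj(s,tip),proj(s,tip+np.array([0,0,.012])),proj(s,tip+.007*R[:,2]),proj(s,tip-.007*R[:,2])]])
t=get('top');zoom(t,300,200,380,270,8,'t12.png')"
```

```text
t 7.4 pos [ 0.4773 -0.1589  0.1799] yawz -99.48 x [-4.e-04  1.e-04 -1.e+00] F [-0.42 -0.15 -0.7 ] T [0.033 0.024 0.028] j [ 0.52  0.28 -0.38  1.86  0.12  1.02 -1.65] w 0.192
shift [-0.0001 -0.0012  0.0006] turn 0.009 deg 0.5
[ 0.47766282 -0.1589707   0.10332295] [(np.float64(245.852680660817), np.float64(374.14691150731915)), (np.float64(244.54751538879736), np.float64(347.73625789404923)), (np.float64(230.69110208780012), np.float64(368.10159899367136)), (np.float64(261.1014505836615), np.float64(380.2269894614951))]
```

View pics/s12.png

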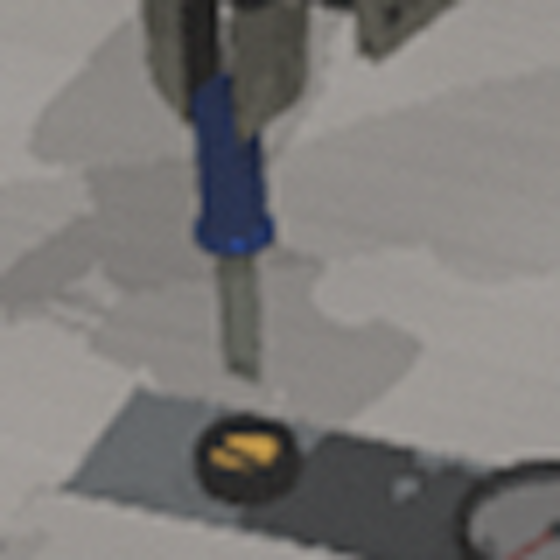

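View pics/t12.png

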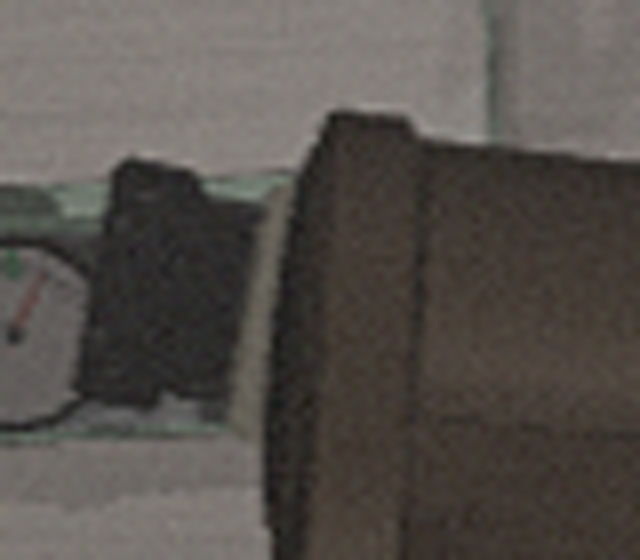

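Run:
```python
from h import *
im=0
for i in range(16):
    s=get('scene');im=im+s['img'].astype(float)
im/=16
s['img']=im.astype(np.uint8)
zoom(s,295,165,317,183,30,'s13.png')
def P(x,y,z): return plane(s,(x+.5)/30-.5+295,(y+.5)/30-.5+165,z)[:2]
# brass pixels: R-B soft weight
w=im[...,2]-im[...,0]
for v in range(168,182): print(v,[int(w[v,u]) for u in range(296,316)])
for a in(60,70,80,90):
    for z in(.065,.0595):
        c=np.array([.4762,-.1593,z]);d=np.array([np.cos(np.radians(a)),np.sin(np.radians(a)),0])
        p=[((q[0]-295+.5)*30,(q[1]-165+.5)*30) for q in(proj(s,c-.014*d),proj(s,c+.014*d))];print(a,z,np.round(p))
```

```text
168 [-5, -5, -6, -6, -6, -3, 0, 1, 4, 4, 5, 6, 6, 7, 7, 7, 7, 7, 7, 7]
169 [-5, -4, -5, -5, -5, -4, -3, -3, -1, 0, 3, 3, 4, 5, 4, 5, 6, 8, 7, 6]
170 [-5, -5, -5, -4, -2, 0, 0, 0, -1, -1, -2, -2, -2, -1, 0, 0, 0, 1, 3, 4]
171 [-4, -5, -4, -2, 1, 0, -5, -7, -6, -2, -2, -5, -8, -3, 0, -3, -5, -5, -4, -1]
172 [-5, -5, -2, 1, 0, -3, 52, 87, 87, 86, 85, 82, 62, 20, -3, 0, -4, -6, -6, -5]
173 [-5, -4, 0, 0, 0, -1, 58, 99, 111, 120, 122, 121, 108, 62, 0, 0, -2, -5, -4, -2]
174 [-5, -3, 0, -1, 57, 69, 40, 39, 65, 90, 105, 118, 110, 60, 6, 0, -1, -3, -3, -1]
175 [-5, -3, 0, -2, 62, 89, 81, 69, 45, 38, 65, 92, 74, 21, 3, 0, 0, -2, -1, -2]
176 [-4, -3, 0, -1, 13, 40, 69, 72, 48, 24, 19, 31, 22, 1, -1, 1, 0, -1, -2, -1]
177 [-4, -3, 0, 1, -2, -5, -1, 3, 17, 20, 4, -4, -2, 0, 0, 1, 0, -1, -2, -2]
178 [-4, -3, -1, 2, 1, 0, 0, -1, -1, -1, 0, 0, 0, 2, 2, 2, 0, -1, -1, -1]
179 [-4, -5, -3, 1, 2, 2, 1, 1, 0, 1, 1, 2, 2, 1, 2, 1, -1, -1, -2, -2]
180 [-4, -4, -4, -1, 1, 2, 3, 2, 2, 2, 1, 2, 2, 1, 1, 0, -1, -2, -1, -2]
181 [-4, -4, -4, -4, -3, -2, 0, 2, 2, 1, 1, 1, 0, -1, -1, -1, -1, -2, -2, -1]
60 0.065 [[254. 232.]
 [428. 387.]]
60 0.0595 [[257. 281.]
 [430. 436.]]
70 0.065 [[232. 243.]
 [449. 376.]]
70 0.0595 [[235. 292.]
 [451. 425.]]
80 0.065 [[214. 256.]
 [467. 362.]]
80 0.0595 [[217. 305.]
 [469. 411.]]
90 0.065 [[200. 270.]
 [481. 348.]]
90 0.0595 [[203. 319.]
 [483. 397.]]
```

View pics/s13.png

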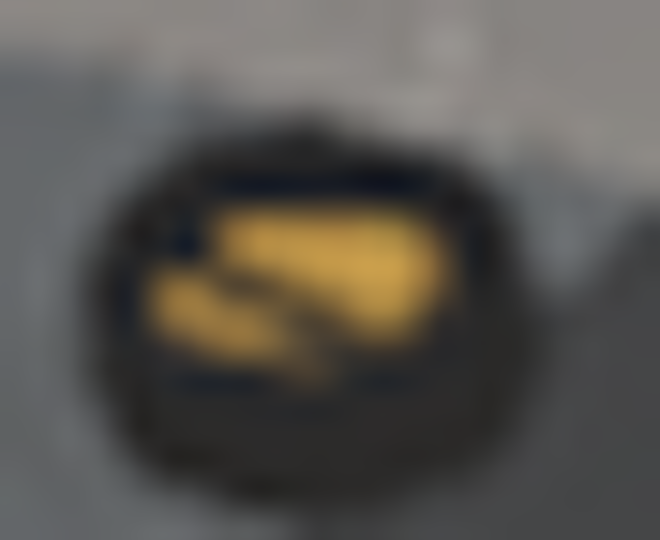

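Request:
{"op": "move_arm", "data": {
  "steps": "0.01 -0.001 0.0005 0.08 255; 0.02 -0.001 0.0005 0.08 255; 0.026 -0.001 0.0005 0.08 255; 0.03 -0.001 0.0005 0.08 255; 0.033 -0.001 0.0005 0.08 255; 0.033 -0.001 0.0005 0.08 255; 0.033 -0.001 0.0005 0.08 255"
}}

```text
clock: 8.88
position: [0.4764, -0.1594, 0.147]
ee_rot: [1.388, 1.083, -1.388]
force: [0.2, -0.4, -0.4]
width: 0.194
```

```bash
python3 -c "
from h import *
show();goto((.476,-.159,.147),-104)
s=get('scene');zoom(s,290,140,325,190,12,'s14.png')"
```

```text
t 8.8833 pos [ 0.4764 -0.1594  0.147 ] yawz -104.07 x [-1.e-04  1.e-04 -1.e+00] F [ 0.19 -0.43 -0.43] T [ 0.015 -0.018  0.033] j [ 0.51  0.32 -0.36  1.91  0.14  0.94 -1.74] w 0.194
shift [ 0.     -0.0005 -0.0003] turn -0.001 deg -0.1
```

View pics/s14.png

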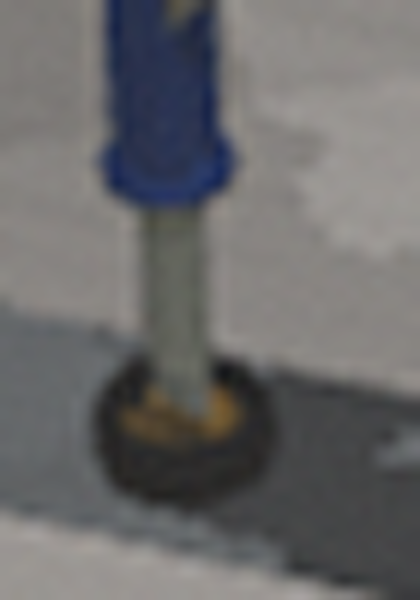

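Request:
{"op": "move_arm", "data": {
  "steps": "0.002 0 0 0 255; 0.004 0 0 0 255; 0.005 0 0 0 255; 0.006 0 0 0 255; 0.006 0 0 0 255"
}}

```text
clock: 9.35
position: [0.4762, -0.1595, 0.1408]
ee_rot: [1.388, 1.083, -1.388]
force: [-0.0, 0.4, 0.0]
width: 0.192
```

```bash
python3 -c "
from h import *
show()"
```

```text
t 9.35 pos [ 0.4762 -0.1595  0.1408] yawz -104.11 x [-3.e-04 -0.e+00 -1.e+00] F [-0.03  0.39  0.02] T [ 0.043  0.029 -0.04 ] j [ 0.51  0.32 -0.36  1.91  0.14  0.93 -1.74] w 0.192
```

Tip is at about 64 mm with no contact, so it is already at the slot's mouth.

Request:
{"op": "move_arm", "data": {
  "steps": "0.0005 0 0 0 255; 0.001 0 0 0 255; 0.0015 0 0 0 255; 0.002 0 0 0 255; 0.002 0 0 0 255"
}}

```text
clock: 9.77
position: [0.4763, -0.1595, 0.1389]
ee_rot: [1.388, 1.082, -1.388]
force: [-0.3, 0.1, -0.8]
width: 0.195
```

```bash
python3 -c "
from h import *
show()"
```

```text
t 9.7667 pos [ 0.4763 -0.1595  0.1389] yawz -104.12 x [-0. -0. -1.] F [-0.32  0.08 -0.78] T [ 0.032  0.001 -0.005] j [ 0.5   0.33 -0.36  1.92  0.14  0.92 -1.74] w 0.195
```

Request:
{"op": "move_arm", "data": {
  "steps": "0.0005 0 0 0 255; 0.001 0 0 0 255; 0.0015 0 0 0 255; 0.002 0 0 0 255; 0.002 0 0 0 255"
}}

```text
clock: 10.18
position: [0.4763, -0.1594, 0.1369]
ee_rot: [1.388, 1.083, -1.388]
force: [-0.8, -0.8, 0.1]
width: 0.192
```

```bash
python3 -c "
from h import *
show()"
```

```text
t 10.1833 pos [ 0.4763 -0.1594  0.1369] yawz -104.11 x [-2.e-04  0.e+00 -1.e+00] F [-0.84 -0.75  0.09] T [0.03  0.01  0.034] j [ 0.5   0.33 -0.36  1.92  0.14  0.92 -1.75] w 0.192
```

Request:
{"op": "move_arm", "data": {
  "steps": "0.0005 0 0 0 255; 0.001 0 0 0 255; 0.001 0 0 0 255; 0.001 0 0 0 255"
}}

```text
clock: 10.52
position: [0.4763, -0.1595, 0.1359]
ee_rot: [1.388, 1.083, -1.388]
force: [0.9, 0.2, -0.3]
width: 0.192
```

```bash
python3 -c "
from h import *
show()
s=get('scene');zoom(s,290,140,325,190,12,'s15.png')"
```

```text
t 10.5167 pos [ 0.4763 -0.1595  0.1359] yawz -104.11 x [-1.e-04 -0.e+00 -1.e+00] F [ 0.86  0.22 -0.33] T [ 0.097  0.001 -0.018] j [ 0.5   0.33 -0.36  1.92  0.14  0.92 -1.75] w 0.192
```

View pics/s15.png

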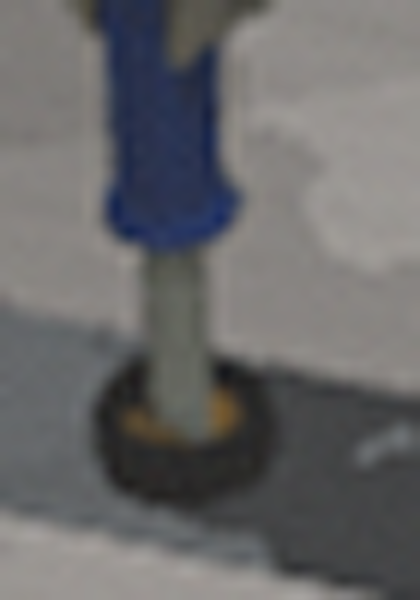

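Request:
{"op": "move_arm", "data": {
  "steps": "0.0005 0 0 0 255; 0.001 0 0 0 255; 0.001 0 0 0 255; 0.001 0 0 0 255"
}}

```text
clock: 10.9
position: [0.4765, -0.1595, 0.1352]
ee_rot: [1.388, 1.082, -1.388]
force: [-1.0, -0.8, 1.7]
width: 0.196
```

```bash
python3 -c "
from h import *
show()"
```

```text
t 10.9 pos [ 0.4765 -0.1595  0.1352] yawz -104.11 x [ 4.e-04 -1.e-04 -1.e+00] F [-1.04 -0.77  1.69] T [ 0.092  0.102 -0.003] j [ 0.5   0.33 -0.36  1.92  0.15  0.92 -1.75] w 0.196
```

Request:
{"op": "move_arm", "data": {
  "steps": "0 0 0 -0.04 255; 0 0 0 -0.08 255; 0 0 0 -0.12 255; 0 0 0 -0.16 255; 0 0 0 -0.2 255; 0 0 0 -0.24 255; 0 0 0 -0.28 255; 0 0 0 -0.32 255; 0 0 0 -0.36 255; 0 0 0 -0.36 255"
}}

```text
clock: 11.73
position: [0.4764, -0.1597, 0.1351]
ee_rot: [1.124, 1.261, -1.124]
force: [0.2, -1.0, 2.2]
width: 0.193
```

```bash
python3 -c "
from h import *
show()
t=get('top');zoom(t,285,220,320,262,14,'t16.png')"
```

```text
t 11.7333 pos [ 0.4764 -0.1597  0.1351] yawz -83.39 x [ 3.e-04 -2.e-04 -1.e+00] F [ 0.21 -0.98  2.21] T [-0.088  0.09  -0.024] j [ 0.56  0.34 -0.44  1.92  0.18  0.92 -1.42] w 0.193
```

View pics/t16.png

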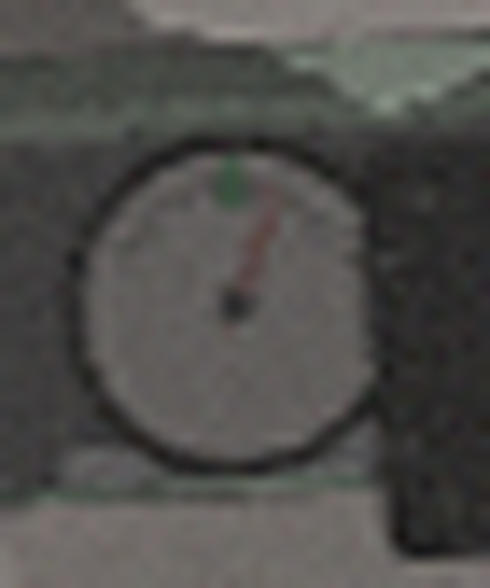

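Request:
{"op": "move_arm", "data": {
  "steps": "0 0 0 -0.05 255; 0 0 0 -0.1 255; 0 0 0 -0.15 255; 0 0 0 -0.2 255; 0 0 0 -0.25 255; 0 0 0 -0.3 255; 0 0 0 -0.35 255; 0 0 0 -0.4 255; 0 0 0 -0.45 255; 0 0 0 -0.45 255"
}}

```text
clock: 12.62
position: [0.4767, -0.1598, 0.1351]
ee_rot: [0.784, 1.424, -0.784]
force: [0.6, -1.2, 2.2]
width: 0.193
```

```bash
cat > needle.py <<'E'
from h import *
import sys
show()
im=0
N=6
for i in range(N):
    t=get('top');im=im+t['img'].astype(float)
im/=N
t['img']=im.astype(np.uint8);zoom(t,285,220,320,262,14,sys.argv[1])
sub=im[226:258,288:318]
r=sub[...,2]-(sub[...,0]+sub[...,1])/2; g=sub[...,1]-(sub[...,0]+sub[...,2])/2
yy,xx=np.mgrid[226:258,288:318]
dist=np.hypot(xx-301.6,yy-241.3)
def cen(w,m):
    w=np.where(m,np.clip(w,0,None),0);return np.array([(w*xx).sum(),(w*yy).sum()])/w.sum(),w.max()
gm=(dist<10)
gb=np.median(g[gm]);rb=np.median(r[gm])
G,gx=cen(g-gb-6,gm);Rn,rx=cen(r-rb-6,gm)
gray=sub.mean(2);D,_=cen(60-gray if False else gray[gm].mean()-gray-15,dist<3)
def W(p):return plane(t,p[0],p[1],.06)[:2]
def a(p,q):
    d=W(q)-W(p);return np.degrees(np.arctan2(d[1],d[0]))
print('G',G,gx,'R',Rn,rx,'piv',D)
print('needle cw deg',a(D,G)-a(D,Rn),'rad',np.radians(a(D,G)-a(D,Rn)),'green dir',a(D,G),'needle dir',a(D,Rn))
E
python3 needle.py t17.png
```

```text
t 12.6167 pos [ 0.4767 -0.1598  0.1351] yawz -57.67 x [ 7.e-04 -4.e-04 -1.e+00] F [ 0.64 -1.24  2.22] T [-0.407 -0.195  0.005] j [ 0.64  0.36 -0.54  1.91  0.22  0.93 -1.01] w 0.193
G [300.93866171 232.89033457] 14.749999999999986 R [302.09475465 236.50084602] 7.666666666666686 piv [301.33770619 241.26506293]
needle cw deg 11.825505554642813 rad 0.20639400764139532 green dir 4.244740931759429 needle dir -7.580764622883383
```

View pics/t17.png

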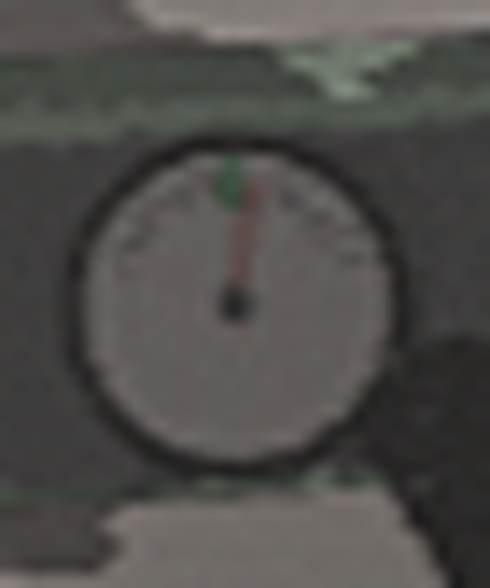

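Request:
{"op": "move_arm", "data": {
  "steps": "0 0 0 -0.05 255; 0 0 0 -0.1 255; 0 0 0 -0.15 255; 0 0 0 -0.2 255; 0 0 0 -0.25 255; 0 0 0 -0.3 255; 0 0 0 -0.34 255; 0 0 0 -0.37 255; 0 0 0 -0.37 255"
}}

```text
clock: 13.67
position: [0.4768, -0.1596, 0.1351]
ee_rot: [0.498, 1.512, -0.498]
force: [1.5, -1.9, 1.5]
width: 0.196
```

```bash
python3 needle.py t18.png
```

```text
t 13.6667 pos [ 0.4768 -0.1596  0.1351] yawz -36.47 x [ 9.e-04 -2.e-04 -1.e+00] F [ 1.48 -1.89  1.49] T [-0.592 -0.639 -0.011] j [ 0.7   0.37 -0.62  1.91  0.27  0.94 -0.68] w 0.196
G [300.85116279 232.        ] 14.583333333333357 R [301.22150883 237.64205457] 8.0 piv [301.32694662 241.32374347]
needle cw deg 1.287436482584702 rad 0.022470005531397687 green dir 4.439121597507598 needle dir 3.151685114922896
```

View pics/t18.png

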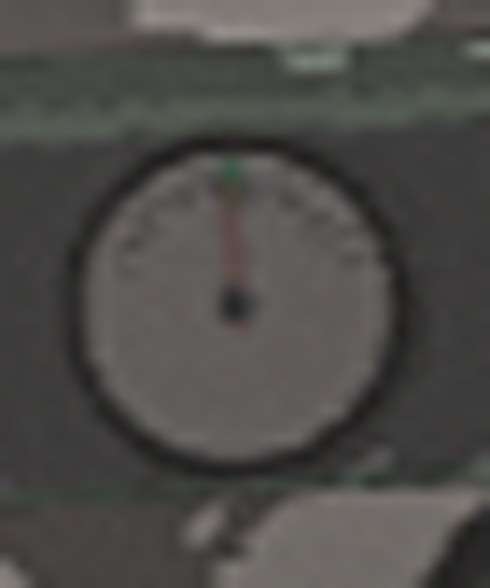

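Request:
{"op": "move_arm", "data": {
  "steps": "0 0 0 -0.03 255; 0 0 0 -0.03 255; 0 0 0 0.0 255; -0.002 0 0 0.02 255; -0.004 0 0 0.02 255; -0.008 0 0 0.02 255; -0.015 0 0 0.02 255; -0.03 0 0 0.02 255; -0.06 0 0 0.02 255; -0.08 0 0 0.02 255"
}}

```text
clock: 14.8
position: [0.4762, -0.159, 0.217]
ee_rot: [0.514, 1.509, -0.513]
force: [1.5, 0.5, -0.8]
width: 0.193
```

```bash
python3 needle.py t19.png; python3 -c "
from h import *
goto((.5285,.2268,.236),-42)"
```

```text
t 14.8 pos [ 0.4762 -0.159   0.217 ] yawz -37.6 x [ 0.e+00  4.e-04 -1.e+00] F [ 1.5   0.46 -0.79] T [-0.066 -0.106 -0.043] j [ 0.73  0.29 -0.64  1.79  0.19  1.12 -0.63] w 0.193
G [301.23809524 232.41904762] 15.666666666666671 R [301.06309148 237.30126183] 8.083333333333329 piv [301.33216118 241.34151667]
needle cw deg -3.2227048698550336 rad -0.05624681079902569 green dir 2.1096986594992737 needle dir 5.332403529354307
shift [-0.0218  0.3382 -0.1939] turn 0.076 deg 4.4
```

View pics/t19.png

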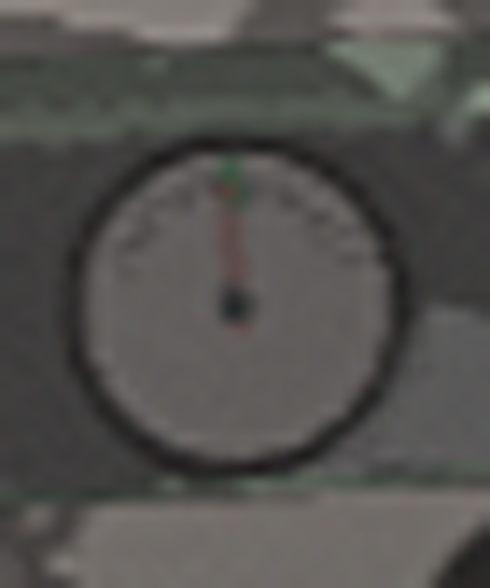

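```bash
cat > n2.py <<'E'
from h import *
N=16
for cam,box,(pu,pv) in(('top',(286,316,224,260),(301.35,241.35)),('scene',(330,370,170,202),(350,185))):
    im=0
    for i in range(N):
        t=get(cam);im=im+t['img'].astype(float)
    im/=N;t['img']=im.astype(np.uint8)
    u0,u1,v0,v1=box
    zoom(t,u0,v0,u1,v1,16,'n_%s_%d.png'%(cam,int(arm.observe()['clock']*10)))
    sub=im[v0:v1,u0:u1];yy,xx=np.mgrid[v0:v1,u0:u1]
    r=sub[...,2]-(sub[...,0]+sub[...,1])/2;g=sub[...,1]-(sub[...,0]+sub[...,2])/2
    r-=np.median(r);g-=np.median(g)
    dist=np.hypot(xx-pu,yy-pv)
    m=(dist<9)
    w=np.where(m&(r>2.5),r,0)
    P=np.array([plane(t,x,y,.06)[:2] for x,y in zip(xx[w>0],yy[w>0])]);ww=w[w>0]
    c=(P*ww[:,None]).sum(0)/ww.sum();C=((P-c).T*ww)@(P-c)
    e=np.linalg.eigh(C)[1][:,1];print(cam,'n',len(P),'c',c,'axis dir',np.degrees(np.arctan2(e[1],e[0]))%180)
    w=np.where(m&(g>3),g,0);gp=np.array([(w*xx).sum(),(w*yy).sum()])/w.sum();print('green',gp,plane(t,*gp,.06)[:2])
E
python3 n2.py; ls pics|grep n_
```

```text
top n 61 c [ 0.47259844 -0.037031  ] axis dir 15.572327094103741
green [301.79721166 233.55006337] [ 0.49083491 -0.03687865]
scene n 16 c [ 0.48030864 -0.03751834] axis dir 5.52574592678053
green [348. 192.] [ 0.49146812 -0.03169756]
n_scene_167.png
n_top_159.png
```

View pics/n_top_159.png

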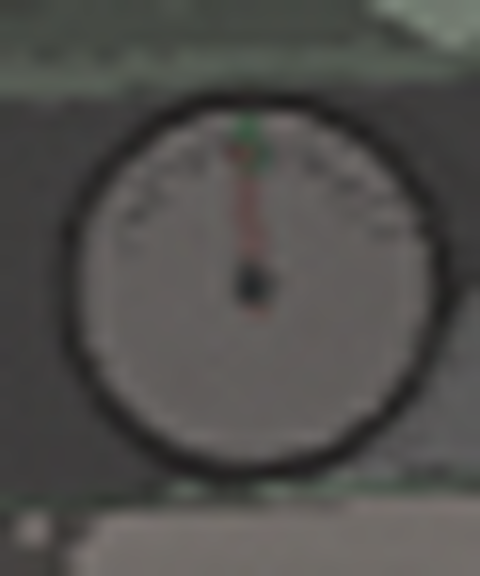

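View pics/n_scene_167.png

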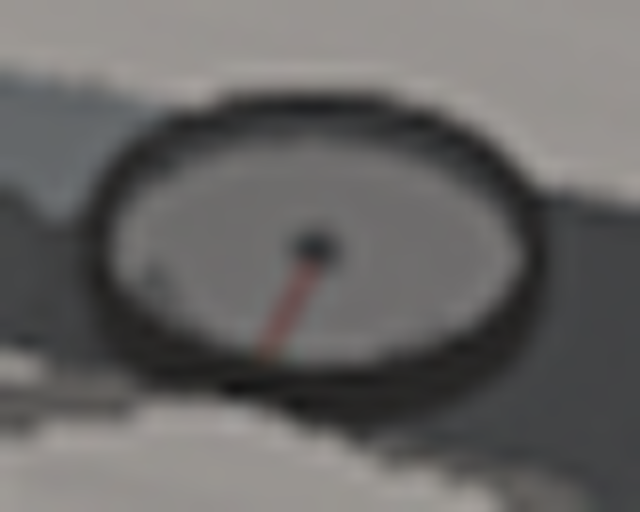

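Run:
```python
from h import *
s=get('scene')
def P(k,u0,v0,x,y):return plane(s,(x+.5)/k-.5+u0,(y+.5)/k-.5+v0,.06)[:2]
def a(p,q):d=q-p;return np.degrees(np.arctan2(d[1],d[0])),np.linalg.norm(d)
print(a(P(16,330,170,315,247),P(16,330,170,265,352)))
print('orig green',a(P(5,240,150,549,177),P(5,240,150,535,211)),'orig needle',a(P(5,240,150,549,177),P(5,240,150,512,202)))
# predicted image of zero dir
c=np.array([*P(16,330,170,315,247),.06])
for ang in(-2,4.2,10):
    q=c+.024*np.array([np.cos(np.radians(ang)),np.sin(np.radians(ang)),0]);u,v=proj(s,q);print(ang,(u-330+.5)*16,(v-170+.5)*16)
```

```text
(np.float64(5.436927258019291), np.float64(0.028059197192678634))
orig green (np.float64(7.532456383242961), np.float64(0.02871914622777804)) orig needle (np.float64(-20.12049137748312), np.float64(0.028301762132002094))
-2 254.61482721481843 332.3848652372799
4.2 269.75467365155146 336.392443468731
10 284.4329730827876 339.1904553929221
```

Request:
{"op": "move_arm", "data": {
  "steps": "-0.02 0.02 -0.012 0.04 255; -0.022 0.055 -0.03 0.076 255; -0.022 0.09 -0.05 0.076 255; -0.022 0.125 -0.07 0.076 255; -0.022 0.16 -0.09 0.076 255; -0.022 0.195 -0.11 0.076 255; -0.022 0.23 -0.13 0.076 255; -0.022 0.265 -0.15 0.076 255; -0.022 0.3 -0.17 0.076 255; -0.022 0.325 -0.186 0.076 255"
}}

```text
clock: 17.58
position: [0.5273, 0.2153, 0.237]
ee_rot: [0.573, 1.494, -0.571]
force: [0.2, 0.4, -0.5]
width: 0.194
```

```bash
python3 -c "
from h import *
show();goto((.5286,.2265,.236),-42.2)"
```

```text
t 17.5833 pos [0.5273 0.2153 0.237 ] yawz -41.89 x [ 1.0e-04  1.4e-03 -1.0e+00] F [ 0.16  0.42 -0.53] T [-0.022 -0.077  0.042] j [ 0.05  0.41 -0.74  1.61  0.29  1.24 -1.48] w 0.194
shift [ 0.0011  0.0092 -0.0065] turn 0.005 deg 0.3
```

Request:
{"op": "move_arm", "data": {
  "steps": "0 0.012 -0.007 0 255; 0 0.012 -0.007 0 255; 0.04 0.012 -0.007 0 255; 0.06 0.012 -0.007 0 255; 0.06 0.012 -0.007 0 255; 0.06 0.012 -0.007 0 255"
}}

```text
clock: 18.08
position: [0.5301, 0.2237, 0.1765]
ee_rot: [0.573, 1.495, -0.576]
force: [0.8, -0.1, -1.0]
width: 0.193
```

```bash
python3 -c "
from h import *
show();goto((.5286,.2265,.176),-42.2)
s=get('scene');zoom(s,410,120,490,250,4.5,'s20.png')"
```

```text
t 18.0833 pos [0.5301 0.2237 0.1765] yawz -42.06 x [-0.002  -0.0013 -1.    ] F [ 0.81 -0.1  -1.01] T [ 0.022 -0.089  0.044] j [ 0.01  0.47 -0.72  1.68  0.34  1.12 -1.54] w 0.193
shift [ 0.0005  0.0011 -0.003 ] turn 0.002 deg 0.1
```

View pics/s20.png

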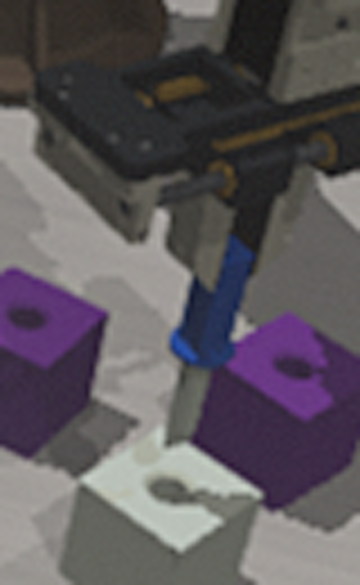

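Request:
{"op": "move_arm", "data": {
  "steps": "0 0.001 -0.003 0 255; 0.01 0.001 -0.003 0 255; 0.018 0.001 -0.003 0 255; 0.018 0.001 -0.003 0 255; 0.018 0.001 -0.003 0 255"
}}

```text
clock: 18.55
position: [0.5285, 0.2275, 0.1584]
ee_rot: [0.573, 1.494, -0.574]
force: [-0.0, -0.5, -0.3]
width: 0.194
```

```bash
python3 -c "
from h import *
show();goto((.5286,.2265,.085),-42.2)
s=get('scene');zoom(s,420,170,480,250,8,'s21.png')"
```

```text
t 18.55 pos [0.5285 0.2275 0.1584] yawz -42.0 x [-1.e-03 -6.e-04 -1.e+00] F [-0.01 -0.49 -0.27] T [-0.004  0.006 -0.006] j [ 0.    0.49 -0.71  1.7   0.35  1.09 -1.56] w 0.194
shift [ 0.0734 -0.0006  0.0007] turn 0.004 deg 0.2
```

View pics/s21.png

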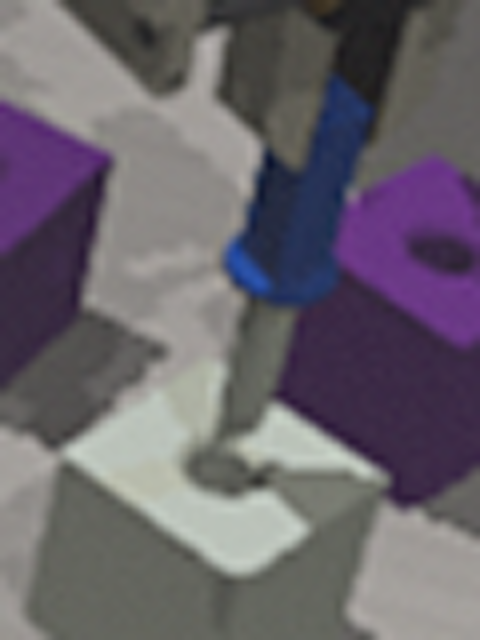

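Tip is over the hole. I descend in stages.

Request:
{"op": "move_arm", "data": {
  "steps": "0.01 -0.0006 0.0007 0 255; 0.02 -0.0006 0.0007 0 255; 0.03 -0.0006 0.0007 0 255; 0.04 -0.0006 0.0007 0 255; 0.05 -0.0006 0.0007 0 255; 0.06 -0.0006 0.0007 0 255; 0.066 -0.0006 0.0007 0 255; 0.07 -0.0006 0.0007 0 255; 0.07 -0.0006 0.0007 0 255"
}}

```text
clock: 19.35
position: [0.5285, 0.2267, 0.0879]
ee_rot: [0.573, 1.495, -0.574]
force: [-0.4, -0.9, -1.7]
width: 0.192
```

```bash
python3 -c "
from h import *
show();goto((.5286,.2265,.085),-42.2)
s=get('scene');zoom(s,420,170,480,250,8,'s22.png')"
```

```text
t 19.35 pos [0.5285 0.2267 0.0879] yawz -42.0 x [-1.3e-03 -5.0e-04 -1.0e+00] F [-0.41 -0.9  -1.68] T [-0.035 -0.039 -0.005] j [-0.03  0.56 -0.68  1.78  0.42  0.95 -1.61] w 0.192
shift [ 0.0029 -0.0001  0.0002] turn 0.004 deg 0.2
```

View pics/s22.png

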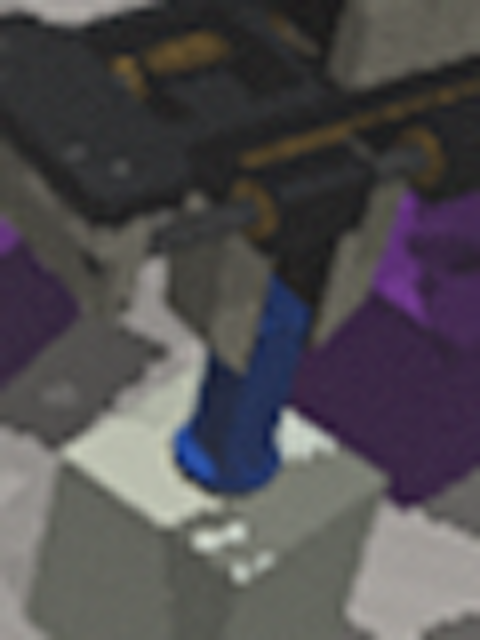

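Blade and shank are in the hole, flange about 3 mm above the top. Lower the rest and open.

Request:
{"op": "move_arm", "data": {
  "steps": "0.001 0 0 0 255; 0.002 0 0 0 255; 0.003 0 0 0 255; 0.003 0 0 0 255; 0.003 0 0 0 200; 0.003 0 0 0 150; 0.003 0 0 0 100; 0.003 0 0 0 60; 0.003 0 0 0 0; 0.003 0 0 0 0"
}}

```text
clock: 20.23
position: [0.529, 0.227, 0.086]
ee_rot: [0.573, 1.494, -0.573]
force: [-0.5, 0.6, -0.4]
width: 0.527
```

Request:
{"op": "move_arm", "data": {
  "steps": "0 0 0 0 0; 0 0 0 0 0; 0 0 0 0 0; 0 0 0 0 0; 0 0 0 0 0; 0 0 0 0 0"
}}

```text
clock: 20.73
position: [0.5289, 0.2269, 0.086]
ee_rot: [0.573, 1.494, -0.573]
force: [-0.1, -0.8, 0.9]
width: 0.962
```

```bash
python3 -c "
from h import *
show()
s=get('scene');zoom(s,420,170,480,250,8,'s23.png')"
```

```text
t 20.7333 pos [0.5289 0.2269 0.086 ] yawz -42.0 x [ 0.e+00 -1.e-04 -1.e+00] F [-0.14 -0.76  0.92] T [-0.03  -0.008  0.007] j [-0.03  0.56 -0.67  1.78  0.42  0.95 -1.61] w 0.962
```

View pics/s23.png

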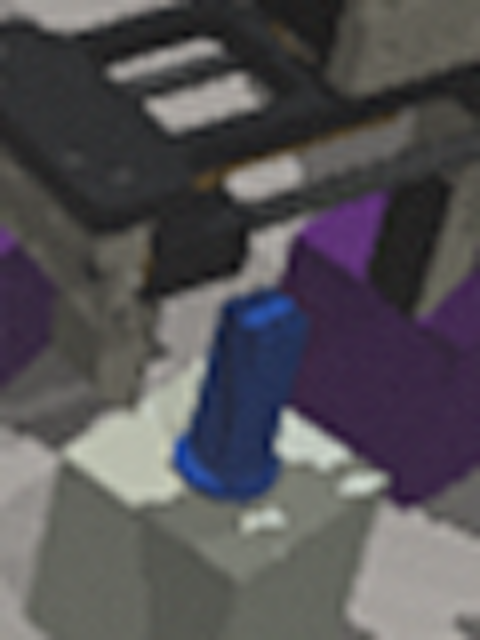

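Tool hangs upright, jaws clear. I retreat up and aside.

Request:
{"op": "move_arm", "data": {
  "steps": "-0.02 0 0 0 0; -0.06 0 0 0 0; -0.1 0 0 0 0; -0.14 0 0 0 0; -0.17 -0.02 0 0 0; -0.17 -0.06 -0.01 0 0; -0.17 -0.1 -0.01 0 0; -0.17 -0.14 -0.01 0 0; -0.17 -0.14 -0.01 0 0; -0.17 -0.14 -0.01 0 0"
}}

```text
clock: 21.62
position: [0.427, 0.1274, 0.2563]
ee_rot: [0.574, 1.491, -0.577]
force: [1.0, 0.1, -0.6]
width: 1.002
```

```bash
sed -i 's/N=6/N=20/' needle.py; python3 needle.py t30.png; python3 n2.py; python3 -c "
from h import *
s=get('scene','s30f.png');zoom(s,420,170,480,250,8,'s30.png');get('top','t30f.png')"; ls pics|grep n_
```

```text
t 21.6167 pos [0.427  0.1274 0.2563] yawz -42.19 x [ 0.0011 -0.0023 -1.    ] F [ 1.04  0.1  -0.56] T [ 0.    -0.09  -0.016] j [ 0.29  0.17 -0.79  1.84  0.13  1.18 -1.28] w 1.002
G [301.21395349 232.39627907] 14.475000000000009 R [301.07535944 237.20079326] 7.375000000000014 piv [301.31062087 241.31829182]
needle cw deg -2.663212688266228 rad -0.04648183009113503 green dir 2.1267973975184256 needle dir 4.790010085784654
top n 59 c [ 0.47251409 -0.03687449] axis dir 14.32059046909157
green [301.79788639 233.53896962] [ 0.49086883 -0.03687984]
scene n 16 c [ 0.48029194 -0.03750245] axis dir 5.583279125142155
green [348. 192.] [ 0.49146812 -0.03169756]
n_scene_167.png
n_scene_242.png
n_top_159.png
n_top_234.png
```

View pics/s30f.png

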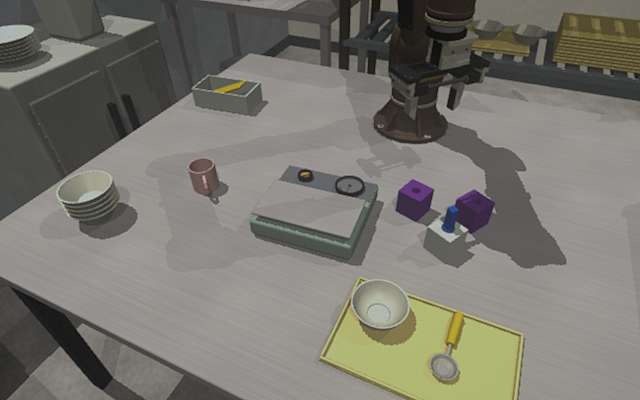

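View pics/t30f.png

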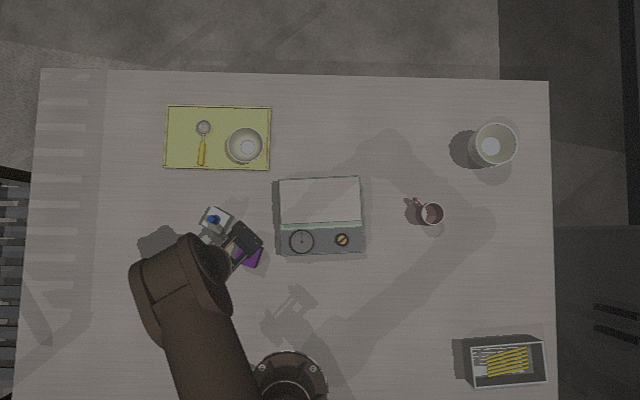

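View pics/t30.png

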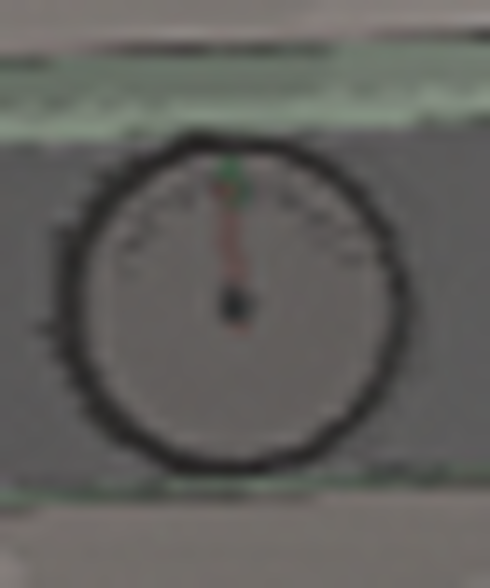

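View pics/s30.png

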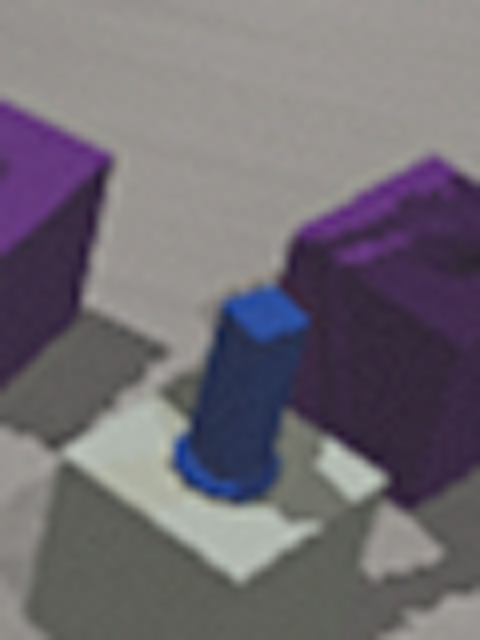

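Run:
```python
from h import *
# re-measure green direction from the very first picture (unobstructed mark)
im=cv2.imread('pics/top0.png').astype(float);t=get('top')
yy,xx=np.mgrid[0:400,0:640];d=np.hypot(xx-301.33,yy-241.33);m=d<10
g=im[...,1]-(im[...,0]+im[...,2])/2;w=np.where(m,np.clip(g-np.median(g[m])-6,0,None),0)
G=((w*xx).sum()/w.sum(),(w*yy).sum()/w.sum());a=plane(t,*G,.06)-plane(t,301.32,241.33,.06)
print(G,np.degrees(np.arctan2(a[1],a[0])))
```

```text
(np.float64(300.9142857142857), np.float64(233.0)) 4.305709389684742
```

The first picture, with the green mark uncovered, gives the zero direction as 4.3°. The needle now points at 4.8–5.6°, about 0.01–0.02 rad past the middle of the mark. The tool hangs upright with its flange flat on the stand, so I'm handing in.

```bash
python3 -c "
from h import *
print(arm.sign_off());show()"
```

```text
the job is handed in; nothing more can be done
None
the job is handed in; nothing more can be done
```

The job is done and handed in at about 24 s of the 72 s allowed. I took the blue tool from the white stand and seated its blade in the screw's slot with about 2 N of pressure. I then turned the screw anticlockwise until the needle stood on the green mark, lifted out, and hung the tool back in the stand.

**Needle:** Against the uncovered mark in the first picture (4.3°), it now points at 4.8° from the top camera and 5.6° from the scene camera. That is 0.01–0.02 rad past the middle, inside the ±0.08 mark. Two rougher checks disagreed:
- Comparing it with the mark as now visible, half covered by the needle, gave −0.05 rad, still inside the mark.
- A line fit to the top view gave 14°. I discarded it because red fringes around the mark spoiled it.

**Slot direction:** The two cameras disagreed at first, at 80° and about 70°. I went in at about 76°. The blade reached the slot bottom about 6 mm down without resistance, so it was seated.

**Forces:** I read the force only at pauses and at the end of each move. The highest at the screw was about 3 N.

**Stand and surroundings:** In the last picture the tool hangs upright with its flange on the stand and the gripper is clear. By eye, the bowl, spoon, mug and purple stands have not moved.

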